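Fetch the wax block from behind the bottles

TASK

The wax block at the back of the open metal bay is wanted, but two bottles stand in the way. First stand both bottles in the empty side tray, then lay the wax block flat in the middle of the white mixing tile, and only after that put each bottle back in the bay on the very spot where it stood at the start. Keep the bottles upright all the while and leave the tape roll, the jar and the steel cup where they are.

Things in the scene. Friction and masses are not known exactly. Their poses are not given: they have to be found in the camera images.
- wax_block: Red modelling wax block, plain slab 32 x 68 x 11 mm (x, y, z), loose, 40 g. Origin: centre of its underside. Starts flat on the bay floor at the back, long side across the bay (its y along the bay's y), some 4 mm from either side wall, so it is gripped across its 32 mm, along the bay's x. About 35 mm are free behind it; a bottle stands within 15 mm before it.
- flat_bottle: Green flat-sided plastic bottle with a pale green cap, loose, 160 g, 115 mm tall; body 34 mm (x) by 48 mm (y), straight up to about 75 mm. Origin: centre of its underside, z up. Starts standing in the bay, its 48 mm width across the bay.
- nozzle_bottle: White round bottle with a pointed nozzle, loose, 90 g, 105 mm tall; body 36 mm across, straight up to about 65 mm. Origin: centre of its underside, z up. Starts standing in the bay; which bottle is nearer the wax block varies. Each goes back to its own starting spot, not the other's; its turn about the vertical does not matter.
- bay: Fixed sheet-metal bay, open on top; place and yaw vary. Origin on the bench, x to its back, z up. Floor 3 mm above the bench; inside x = -97 (lip, 8 mm high) to +97 mm (back wall), y = -38 to +38 mm; walls 5 mm thick, tops 30 mm above the bench. At the start the wax block is near x = +45 mm, the bottles near x = 0 and -64 mm, all near y = 0.
- side_tray: Fixed shallow steel tray, empty at the start, 206 x 116 mm (x, y), rim 3 mm thick and 11 mm high, inner floor 3 mm above the bench. Origin at the centre of its underside, x along its length, z up. Place to stand the two bottles meanwhile, anywhere inside the rim. It is on the left or on the right of the bay.
- mixing_tile: Fixed square tile, white glazed top, 108 x 108 mm, top 10 mm above the bench. Origin at the centre of its underside, z up. The wax block goes to the middle of it, lying flat, turned any way. It is on the other side of the bay from the side tray.
- tape_roll: Bystander: roll of masking tape lying flat, 96 mm across, 25 mm high, loose. Origin at the centre of its underside.
- lidded_jar: Bystander: white screw jar with a broad blue lid, 48 mm across, 62 mm high, loose. Origin at the centre of its underside.
- cup: Bystander: small open steel cup, 60 mm across, 46 mm high, loose. Origin at the centre of its underside.
There are look-alikes about, which are no part of the job. Of the things that look like the nozzle_bottle, take the one that is nearest to the robot's base at the start. There is more than one size of the wax_block; the one meant has the size given above.

How it is judged:
On the way, in this order (a step that is already met when the one before it is completed fails the run):
1. both bottles stand released in the side tray while the wax block is still at its place in the bay (within 20 mm) (x of flat_bottle in the frame of side_tray between -0.095 and 0.095 m and y of flat_bottle in the frame of side_tray between -0.05 and 0.05 m and z of each of flat_bottle, nozzle_bottle in the frame of side_tray below 0.01 m and angle between each of flat_bottle, nozzle_bottle's own z axis and vertical below 0.12 rad and linear speed of each of flat_bottle, nozzle_bottle below 0.02 m/s and x of nozzle_bottle in the frame of side_tray between -0.095 and 0.095 m and y of nozzle_bottle in the frame of side_tray between -0.05 and 0.05 m and contact force between the fingers and flat_bottle below 0.1 N and contact force between the fingers and nozzle_bottle below 0.1 N and distance of wax_block from where it was at the start of the episode below 0.02 m), for 0.2 s.
2. the wax block lies flat and released in the middle of the tile while both bottles still stand in the side tray (horizontal distance between wax_block and mixing_tile below 0.015 m and z of wax_block in the frame of mixing_tile between 0.005 and 0.015 m and angle between each of wax_block, flat_bottle, nozzle_bottle's own z axis and vertical below 0.12 rad and linear speed of each of wax_block, flat_bottle, nozzle_bottle below 0.02 m/s and contact force between the fingers and wax_block below 0.1 N and x of flat_bottle in the frame of side_tray between -0.095 and 0.095 m and y of flat_bottle in the frame of side_tray between -0.05 and 0.05 m and z of each of flat_bottle, nozzle_bottle in the frame of side_tray below 0.01 m and x of nozzle_bottle in the frame of side_tray between -0.095 and 0.095 m and y of nozzle_bottle in the frame of side_tray between -0.05 and 0.05 m), for 0.2 s.
At the end, for the whole second after the job is handed in: The wax block lies flat and still on the tile, its centre within 15 mm of the tile's centre; each bottle stands upright and still in the bay within 15 mm of where it itself stood at the start (horizontal distance between wax_block and mixing_tile below 0.015 m and z of wax_block in the frame of mixing_tile between 0.005 and 0.015 m and angle between each of wax_block, flat_bottle, nozzle_bottle's own z axis and vertical below 0.12 rad and linear speed of each of wax_block, flat_bottle, nozzle_bottle below 0.02 m/s and distance of each of flat_bottle, nozzle_bottle from where it was at the start of the episode below 0.015 m); the robot touches nothing.
It fails at once if the tape roll was shifted more than 20 mm (distance of tape_roll from where it was at the start of the episode above 0.02 m).
It fails at once if the jar was shifted more than 20 mm (distance of lidded_jar from where it was at the start of the episode above 0.02 m).
It fails at once if the cup was shifted more than 20 mm (distance of cup from where it was at the start of the episode above 0.02 m).
It fails at once if the flat bottle was tipped over (leant more than 0.6 rad) (angle between flat_bottle's own z axis and vertical above 0.6 rad).
It fails at once if the nozzle bottle was tipped over (leant more than 0.6 rad) (angle between nozzle_bottle's own z axis and vertical above 0.6 rad).
It also fails if it takes over 120 s, if anything falls off the work surface, if the arm or the gripper's body presses on something with over 40 N, if the wrist force passes 120 N, or if a joint passes its speed limit or range.

ROBOT

A 6-joint arm with a two-finger parallel gripper is mounted at the origin on a cart in front of the work surface, level with it; the furniture and walls round the work are solid. World frame = base frame: x ahead of the robot, y to its left, z up, the work surface at z = 0. Lengths are in m, angles in rad, forces in N, time in s.
With the tool pointing down it reaches from about 0.35 to 0.775 m from the base axis. Payload 5.5 kg.
Tool frame: the origin (TCP) lies at the very end of the fingers, on their centre line; the grasp point (between the pads) lies 19 mm behind it; z points along the fingers, y is the line along which they close (so a half turn about z gives the same grasp; the last joint's range is limited). The gripper opens to 85 mm and grips with 20 to 120 N. Pads are 22 mm wide; open, the fingers measure 114 mm over their backs; the gripper's body (76 mm by 85 mm) begins 54 mm behind the grasp point. The pads swing forward as they close: fully open they stand 13 mm farther back than shut.
Start: joints at [-1.242, 0.313, 0.046, 1.304, 0, 1.431], TCP at [0.26, -0.513, 0.231] pointing down, gripper open.
Joint ranges: [-2.76, 2.76], [-0.86, 1.69], [-1.03, 1.26], [-2.2, 2.34], [-1.47, 1.5], [-3.14, 3.14]. Speed limits (rad/s): [2.57, 2.57, 3.14, 3.14, 3.14, 3.14].

INTERFACE

Orientations are given as a unit quaternion [w, x, y, z].
In Python, from workcell import get_state, read_camera, calibration, hand_in gives the robot as it stands.
- The arm moves only by the tool drive_tool, never from a script. Its argument "deltas" is a list that holds one entry, the list of rows, each a list of 7 numbers: the closure in counts, from 0 (fully open) to 255 (shut), then the shift along the tool's x, y, z in m, then the turn, a rotation vector about the tool's x, y, z in degrees. A call has 1 to 12 rows; each row is the pose to reach, as a shift and turn from the pose commanded when the call began, along the tool's axes at that moment; what a row does not reach only later rows make up. A row lasts 1/8 s, in which the tool goes at most 62.5 mm and 10.7 degrees, less where a joint would pass 70% of its speed; a pose out of reach is approached as far as the arm can. A call with a gripper value outside its range is refused whole. The fingers move at their own pace and stop on an object; "newtons" is the grip in N (left out, the last holds). Time passes only in rows, so rows that repeat a pose let the fingers close. It gives the time, the measured TCP pose, the force, the opening and the grip force at its end, in the units of the state.
- get_state(): the state, without advancing time (a new reading comes with each control period).
- read_camera(name): name is "side" or "top"; returns (picture, depth): 420x560x3 uint8, red, green, blue; 420x560 float32, m along the optical axis (not along the pixel's ray), 0 where there is no reading.
- calibration(name): a dict with "mtx" (3x3 intrinsics, pixels), "k1" (the pictures are not rectified: a ray, as slopes to the right and down, at radius r is drawn at 1 + k1 r^2 times it, then the intrinsics apply), "world_from_camera" (4x4, takes a point from camera to world coordinates). Camera axes: x right, y up, looking along -z (the intrinsics and any distortion apply to the point x, -y, -z); pixel columns grow to the right and rows downward; lengths in m; the calibration is good to about 2 mm. A picture is of the moment at which its call begins. calibration takes no time and is no camera call.
- hand_in(): hands the job in; it is judged then, once.
The state is a dict: "clock": time; "joint_pos": joint angles; "qvel": joint speeds; "tau": joint torques, N m; "tcp_pos": TCP position; "orientation": TCP orientation; "wrist_force": force on the tool from outside, world axes, zero at the start; "ft_torque": the same for the moment, N m; "finger_gap": finger opening in m; "grip_force": force on a finger pad.
Only numpy, scipy, OpenCV 4.12 (cv2) and the standard library are available. Lean on these libraries where they do the work, as an engineer would, in place of code of your own. Each camera call takes 0.05 s, during which the arm holds its last target. There are 200 camera calls.

## Working session

There is one attempt and no reset: what is moved stays moved. The work goes in short steps, Python scripts to look and compute and a tool call to move; the robot and the scene stay as the last step left them, time stands still between calls to the robot, and variables do not carry over. Pictures are saved under pics/ and viewed, at most 14 in all, crops included, and the job is handed in when it is done.

Besides the shell and the picture viewer there is one more tool, called after "Emit:" as name([rows], argument=value, ...), one row to a line, values as JSON. drive_tool: Moves the arm, as the interface text tells. Its arguments: {"type":"object","properties":{"deltas":{"type":"array","items":{"type":"array","items":{"type":"array","items":{"type":"number"}}}},"newtons":{"type":"number"}},"required":["deltas"]}

```bash
mkdir -p pics; cat > h.py <<'E'
import numpy as np, cv2
from workcell import *
def snap(n,f):
    p,d=read_camera(n); cv2.imwrite(f'pics/{f}.png',p[:,:,::-1]); np.save(f'pics/{f}.npy',d); return p,d
def rays(n,uv):
    c=calibration(n);K=np.array(c['mtx']);uv=np.atleast_2d(np.array(uv,float))
    q=np.c_[(uv[:,0]-K[0,2])/K[0,0],(uv[:,1]-K[1,2])/K[1,1]]
    s=q.copy()
    for _ in range(20): s=q/(1+c['k1']*(s**2).sum(1,keepdims=True))
    T=np.array(c['world_from_camera']);r=np.c_[s[:,0],-s[:,1],-np.ones(len(s))]
    return T[:3,3],r@T[:3,:3].T
def atz(n,uv,z):   # intersect with plane height z
    o,r=rays(n,uv); return o+r*((z-o[2])/r[:,2])[:,None]
def cloud(n,d):
    v,u=np.mgrid[:d.shape[0],:d.shape[1]]
    o,r=rays(n,np.c_[u.ravel(),v.ravel()]); P=o+r*d.reshape(-1,1); P[d.ravel()==0]=np.nan
    return P.reshape(*d.shape,3)
def todelta(dw):
    from scipy.spatial.transform import Rotation as R
    w,x,y,z=get_state()['orientation']; return R.from_quat([x,y,z,w]).inv().apply(dw)
E
python3 - <<'E'
from h import *
for n in('top','side'):
    snap(n,n+'0'); c=calibration(n); print(c)
print(get_state())
E
```

```text
{'mtx': array([[510.64217031,   0.        , 275.45956035],
       [  0.        , 510.64217031, 209.83024129],
       [  0.        ,   0.        ,   1.        ]]), 'k1': -0.14528509665978603, 'world_from_camera': array([[ 1.15250049e-02,  9.93871044e-01, -1.09943269e-01,
         5.40455469e-01],
       [-9.99933011e-01,  1.13372851e-02, -2.33241602e-03,
        -9.88978247e-03],
       [-1.07166256e-03,  1.09962785e-01,  9.93935127e-01,
         1.13414044e+00],
       [ 0.00000000e+00,  0.00000000e+00,  0.00000000e+00,
         1.00000000e+00]])}
{'mtx': array([[529.44738767,   0.        , 276.66849026],
       [  0.        , 529.44738767, 204.77902184],
       [  0.        ,   0.        ,   1.        ]]), 'k1': -0.1385503700617008, 'world_from_camera': array([[-0.85179323,  0.25515937, -0.45753905,  0.03926061],
       [-0.52324085, -0.45743408,  0.7190084 ,  0.98336044],
       [-0.02583222,  0.85184961,  0.52314906,  0.73667418],
       [ 0.        ,  0.        ,  0.        ,  1.        ]])}
{'clock': 0.1, 'joint_pos': array([-1.24164008e+00,  3.13883215e-01,  4.51056964e-02,  1.30358843e+00,
        2.40072667e-05,  1.43119950e+00]), 'qvel': array([ 0.00076209, -0.00012134,  0.00192903, -0.00158201,  0.00101485,
        0.00055376]), 'tau': array([ 1.34111739e-03, -4.81727672e+01,  2.99243224e+01,  1.27678344e-02,
       -1.59342875e-05,  2.39280058e-05]), 'tcp_pos': array([ 0.25962528, -0.5125535 ,  0.23052734]), 'orientation': array([-7.82424863e-04,  9.72659024e-01,  2.32236534e-01, -6.23231118e-05]), 'wrist_force': array([-0.16569996,  0.28195294,  0.48612218]), 'ft_torque': array([-0.00579602,  0.02039007, -0.01326525]), 'grip_force': 0.0, 'finger_gap': 0.08576957406782514}
```

View pics/top0.png

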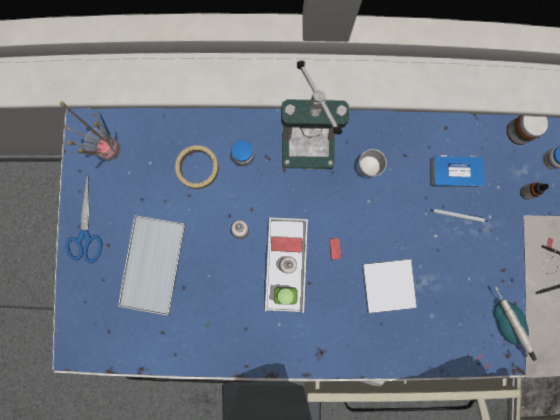

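View pics/side0.png

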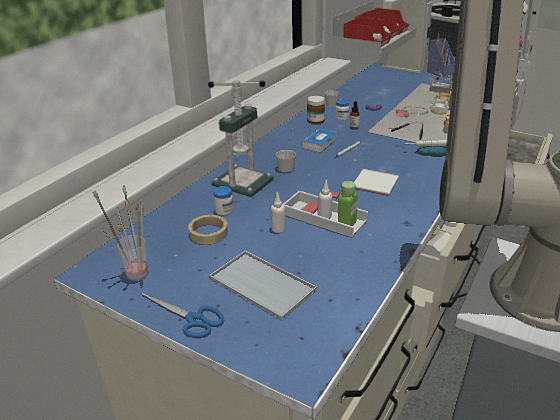

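The top view shows the bay at columns 266-306, rows 218-311, with the green bottle (286,296) in front, the nozzle bottle (288,265) in the middle and the wax (286,244) at the back. The side tray is on the left at (152,265) and the tile on the right at (390,286). The look-alikes are the nozzle bottle at (240,229) and the small red block at (335,248). The side view agrees with this.

```bash
python3 - <<'E'
from h import *
p=cv2.imread('pics/top0.png');d=np.load('pics/top0.npy');P=cloud('top',d)
c=p[200:330,230:330]; 
a=cv2.resize(p[205:325,250:322],None,fx=5,fy=5,interpolation=cv2.INTER_CUBIC)
s=cv2.imread('pics/side0.png');b=cv2.resize(s[170:245,265:385],None,fx=3.6,fy=3.6,interpolation=cv2.INTER_CUBIC)
t=cv2.resize(p[205:325,105:195],None,fx=2.5,fy=2.5)
o=np.zeros((600,800,3),np.uint8);o[:600,:360]=a;o[:270,360:792]=b;o[290:590,360:585]=t;cv2.imwrite('pics/c0.png',o)
# clouds by region: objects above bench
def reg(n,u0,u1,v0,v1,z0,z1):
    q=P[v0:v1,u0:u1].reshape(-1,3);q=q[(q[:,2]>z0)&(q[:,2]<z1)]
    print(n,len(q),q.min(0).round(3) if len(q) else'',q.max(0).round(3) if len(q) else '',q.mean(0).round(4) if len(q) else '')
    return q
for n,r in dict(bench=(200,230,330,350,-.05,.05),flat_cap=(270,302,280,312,.09,.14),flat_body=(270,302,280,312,.06,.09),noz_top=(270,305,250,280,.085,.12),noz_body=(270,305,250,280,.045,.085),press=(270,360,50,175,.03,.6),tile=(360,420,255,315,.005,.02),decoy=(225,255,210,245,.03,.13),jar=(225,260,130,170,.03,.1),cup=(350,390,140,185,.02,.1)).items(): reg(n,*r)
hsv=cv2.cvtColor(p,cv2.COLOR_BGR2HSV)
# rectangles by colour
def rect(n,m,u0,u1,v0,v1,z):
    k=np.zeros(m.shape,np.uint8);k[v0:v1,u0:u1]=m[v0:v1,u0:u1]
    cs=max(cv2.findContours(k,cv2.RETR_EXTERNAL,cv2.CHAIN_APPROX_NONE)[0],key=cv2.contourArea)
    w=atz('top',cs.reshape(-1,2),z)[:,:2]
    print(n,[np.round(x,4) for x in cv2.minAreaRect((w*1000).astype(np.float32))])
notblue=~((hsv[...,0]>95)&(hsv[...,0]<130)&(hsv[...,1]>80))
red=((hsv[...,0]<8)|(hsv[...,0]>172))&(hsv[...,1]>120)
rect('tile',(hsv[...,1]<60)&(hsv[...,2]>150),355,425,250,320,.01)
rect('tray',notblue,105,195,205,325,.011)
rect('bay',notblue,255,320,212,318,.03)
rect('wax',red,260,315,230,258,.014)
E
```

```text
bench 600 [ 0.355  0.091 -0.007] [0.399 0.156 0.005] [ 0.3775  0.1236 -0.0005]
flat_cap 276 [ 0.466 -0.051  0.09 ] [ 0.498 -0.009  0.12 ] [ 0.4816 -0.0292  0.1116]
flat_body 109 [ 0.464 -0.054  0.061] [ 0.498 -0.006  0.09 ] [ 0.4854 -0.0276  0.0855]
noz_top 35 [ 0.539 -0.043  0.085] [ 0.551 -0.03   0.109] [ 0.5449 -0.0357  0.0942]
noz_body 197 [ 0.529 -0.052  0.05 ] [ 0.562 -0.018  0.084] [ 0.5448 -0.0344  0.0697]
press 6949 [ 0.764 -0.175  0.031] [0.972 0.007 0.304] [ 0.8871 -0.0814  0.1737]
tile 2291 [ 0.442 -0.321  0.005] [ 0.556 -0.201  0.016] [ 0.4993 -0.26    0.009 ]
decoy 246 [0.602 0.052 0.031] [0.637 0.086 0.106] [0.6184 0.0674 0.0681]
jar 405 [0.764 0.043 0.031] [0.808 0.09  0.066] [0.7842 0.0659 0.0575]
cup 212 [ 0.739 -0.248  0.02 ] [ 0.797 -0.19   0.048] [ 0.7751 -0.2248  0.0355]
tile [array([ 500.0683, -261.1005]), array([109.3866, 108.7263]), np.float64(6.4721)]
tray [array([539.6687, 266.6459]), array([120.3276, 208.2384]), np.float64(81.3297)]
bay [array([544.8423, -30.9966]), array([ 88.5077, 204.622 ]), np.float64(87.8193)]Traceback (most recent call last):
  File "<stdin>", line 26, in <module>
  File "<stdin>", line 18, in rect
ValueError: max() iterable argument is empty
```

View pics/c0.png

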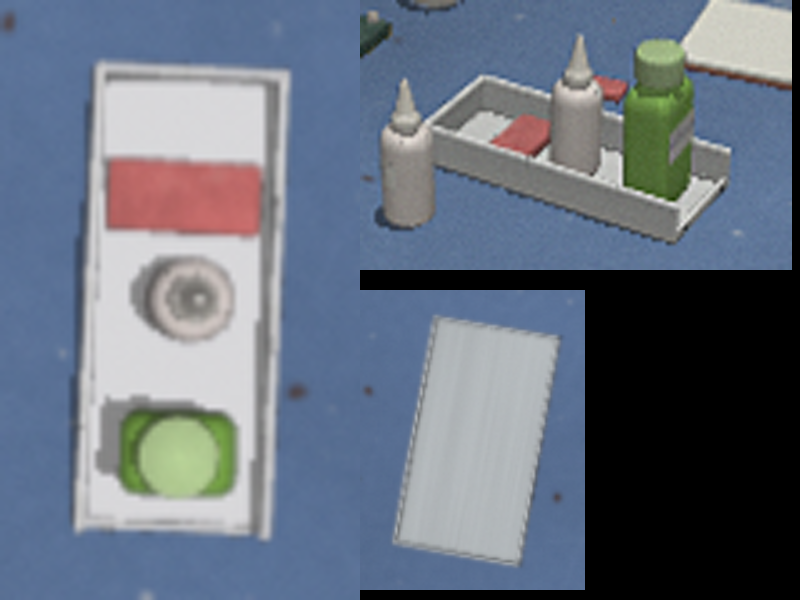

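Emit:
drive_tool([
  [[0,0.208,-0.165,0.015,0,0,-10],[0,0.416,-0.331,0.03,0,0,-20],[0,0.416,-0.331,0.03,0,0,-30],[0,0.416,-0.331,0.03,0,0,-40],[0,0.416,-0.331,0.03,0,0,-50],[0,0.416,-0.331,0.03,0,0,-60],[0,0.416,-0.331,0.03,0,0,-70],[0,0.416,-0.331,0.03,0,0,-80],[0,0.416,-0.331,0.03,0,0,-90],[0,0.416,-0.331,0.03,0,0,-100],[0,0.416,-0.331,0.03,0,0,-110],[0,0.416,-0.331,0.03,0,0,-120]],
], newtons=30)

```text
clock: 1.6
tcp_pos: [0.4811, -0.0294, 0.2008]
orientation: [-0.0, 0.282, 0.959, -0.0]
wrist_force: [-0.4, 0.6, -0.4]
finger_gap: 0.0851
grip_force: 0.0
```

```bash
cat >> h.py <<'E'
from scipy.spatial.transform import Rotation as R
def plan(x,y,z,yaw):
    s=get_state();w,a,b,c=s['orientation'];r=R.from_quat([a,b,c,w]);M=r.as_matrix()
    t=np.radians(yaw);G=np.array([[np.cos(t),np.sin(t),0],[np.sin(t),-np.cos(t),0],[0,0,-1]])
    print('yaw',np.degrees(np.arctan2(M[1,0],M[0,0])).round(1),'tcp',s['tcp_pos'].round(4),'gap',round(s['finger_gap'],4),'grip',s['grip_force'],'t',s['clock'],'q',np.round(s['joint_pos'],2))
    print('delta',(r.inv().apply(np.array([x,y,z])-s['tcp_pos'])).round(4),np.degrees((r.inv()*R.from_matrix(G)).as_rotvec()).round(1))
E
python3 - <<'E'
from h import *
plan(.481,-.0285,.20,177.8)
uv=np.array([(107,158),(262,165),(260,235),(106,230)])/5+[249.6,204.6]
w=atz('top',uv,.014);print(w.round(4),w.mean(0))
P=cloud('top',np.load('pics/top0.npy'))
for (v0,v1,u0,u1,a,b) in((280,312,270,302,.112,.125),(250,280,270,305,.055,.08)):
    q=P[v0:v1,u0:u1].reshape(-1,3);q=q[(q[:,2]>a)&(q[:,2]<b)];print(q.min(0),q.max(0),np.median(q,0))
E
```

```text
yaw 147.2 tcp [ 0.4811 -0.0294  0.2008] gap 0.0851 grip 0.0 t 1.6 q [-0.23  0.15 -0.24  1.18 -0.    0.34]
delta [0.0005 0.0007 0.0008] [ -0.   -0.1 -30.6]
[[ 0.606   0.0019  0.014 ]
 [ 0.6037 -0.0662  0.014 ]
 [ 0.573  -0.0656  0.014 ]
 [ 0.5744  0.0019  0.014 ]] [ 0.58927729 -0.03200886  0.014     ]
[ 0.46598047 -0.04425234  0.11233222] [ 0.49766654 -0.01250865  0.1203752 ] [ 0.48185429 -0.02838144  0.11657671]
[ 0.52866942 -0.05171598  0.06055952] [ 0.56206438 -0.01814129  0.07994352] [ 0.54432055 -0.03375666  0.06798248]
```

Emit:
drive_tool([
  [[0,0,0,0,0,0,-10],[0,0,0,0.03,0,0,-20],[0,0,0,0.08,0,0,-30.6],[0,0,0,0.12,0,0,-30.6],[0,0,0,0.15,0,0,-30.6],[0,0,0,0.15,0,0,-30.6],[255,0,0,0.15,0,0,-30.6],[255,0,0,0.15,0,0,-30.6],[255,0,0,0.15,0,0,-30.6],[255,0,0,0.15,0,0,-30.6],[255,0,0,0.15,0,0,-30.6],[255,0,0,0.15,0,0,-30.6]],
], newtons=40)

```text
clock: 3.1
tcp_pos: [0.4827, -0.0302, 0.0529]
orientation: [0.002, 0.022, 1.0, -0.0]
wrist_force: [-1.4, -1.2, 6.9]
finger_gap: 0.0463
grip_force: 40.9
```

```bash
python3 - <<'E'
from h import *
plan(.4955,.274,.20,177.8); snap('side','s1')
p=cv2.imread('pics/s1.png');cv2.imwrite('pics/s1c.png',cv2.resize(p[100:260,240:420],None,fx=3.5,fy=3.5))
E
```

```text
yaw 177.5 tcp [ 0.4827 -0.0302  0.0529] gap 0.0463 grip 40.92417420724814 t 3.1 q [-0.23  0.27 -0.48  0.82 -0.   -0.18]
delta [ 2.000e-04  3.043e-01 -1.473e-01] [-0.1  0.2 -0.3]
```

View pics/s1c.png

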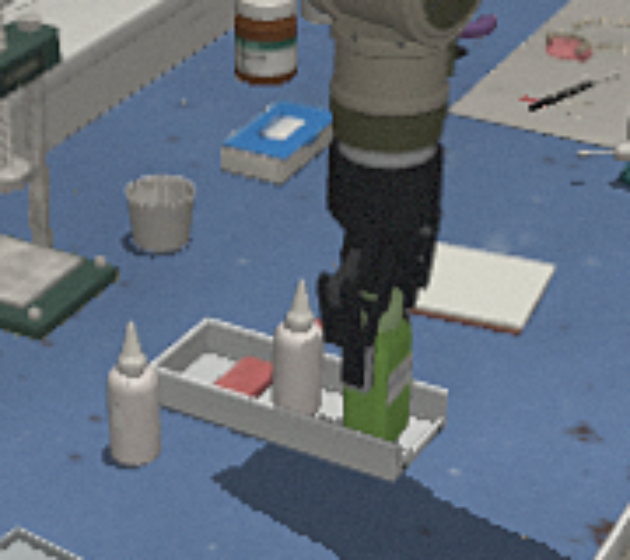

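The picture shows the fingers holding the green bottle below its shoulder, at crop pixel (375,360), with the cap up against the gripper body. The grip is good at 46 mm.

Emit:
drive_tool([
  [[255,0,0,-0.03,0,0,0],[255,0,0,-0.08,0,0,0],[255,0,0,-0.13,0,0,0],[255,0,0.03,-0.147,0,0,0],[255,0,0.08,-0.147,0,0,0],[255,0,0.13,-0.147,0,0,0],[255,0,0.18,-0.147,0,0,0],[255,0,0.23,-0.147,0,0,0],[255,0,0.275,-0.147,0,0,0],[255,0,0.304,-0.147,0,0,0],[255,0,0.304,-0.147,0,0,0],[255,0,0.304,-0.147,0,0,0]],
])

```text
clock: 4.65
tcp_pos: [0.4945, 0.2736, 0.1982]
orientation: [-0.0, 0.022, 1.0, -0.0]
wrist_force: [0.6, -0.1, -1.6]
finger_gap: 0.0463
grip_force: 42.3
```

```bash
python3 - <<'E'
from h import *
plan(.4955,.274,.0545,177.8)
E
```

```text
yaw 177.5 tcp [0.4945 0.2736 0.1982] gap 0.0463 grip 42.307096250515315 t 4.65 q [ 0.36  0.31 -0.05  1.22 -0.    0.41]
delta [-0.001   0.0006  0.1437] [-0.  -0.  -0.3]
```

Emit:
drive_tool([
  [[255,0,0,0.05,0,0,0],[255,0,0,0.1,0,0,0],[255,0,0,0.13,0,0,0],[255,0,0,0.144,0,0,0],[255,0,0,0.144,0,0,0],[255,0,0,0.144,0,0,0],[0,0,0,0.143,0,0,0],[0,0,0,0.143,0,0,0],[0,0,0,0.143,0,0,0],[0,0,0,0.143,0,0,0]],
])

```text
clock: 5.9
tcp_pos: [0.4949, 0.274, 0.0554]
orientation: [0.0, 0.022, 1.0, 0.0]
wrist_force: [-0.0, -0.4, 0.1]
finger_gap: 0.0853
grip_force: 0.0
```

```bash
python3 - <<'E'
from h import *
plan(.545,-.0345,.20,177.8)
E
```

```text
yaw 177.5 tcp [0.4949 0.274  0.0554] gap 0.0853 grip 0.0 t 5.9 q [ 0.36  0.41 -0.27  0.89 -0.    0.41]
delta [-0.0637 -0.306  -0.1446] [ 0.   0.  -0.3]
```

Emit:
drive_tool([
  [[0,0,0,-0.05,0,0,0],[0,0,0,-0.1,0,0,0],[0,0,0,-0.145,0,0,0],[0,-0.01,-0.05,-0.145,0,0,0],[0,-0.02,-0.1,-0.145,0,0,0],[0,-0.03,-0.15,-0.145,0,0,0],[0,-0.04,-0.2,-0.145,0,0,0],[0,-0.05,-0.25,-0.145,0,0,0],[0,-0.0637,-0.306,-0.145,0,0,0],[0,-0.0637,-0.306,-0.145,0,0,0],[0,-0.0637,-0.306,-0.145,0,0,0]],
])

```text
clock: 7.28
tcp_pos: [0.5446, -0.0345, 0.2001]
orientation: [-0.0, 0.023, 1.0, 0.0]
wrist_force: [0.7, 1.4, 0.1]
finger_gap: 0.0853
grip_force: 0.0
```

```bash
python3 - <<'E'
from h import *
plan(.545,-.0345,.046,177.8)
E
```

```text
yaw 177.4 tcp [ 0.5446 -0.0345  0.2001] gap 0.0853 grip 0.0 t 7.275 q [-0.21  0.27 -0.09  1.21  0.   -0.17]
delta [-5.000e-04 -1.000e-04  1.541e-01] [ 0.  -0.  -0.4]
```

Emit:
drive_tool([
  [[0,0,0,0.05,0,0,0],[0,0,0,0.1,0,0,0],[0,0,0,0.14,0,0,0],[0,0,0,0.154,0,0,0],[0,0,0,0.154,0,0,0],[255,0,0,0.154,0,0,0],[255,0,0,0.154,0,0,0],[255,0,0,0.154,0,0,0],[255,0,0,0.154,0,0,0],[255,0,0,0.154,0,0,0],[255,0,0,0.154,0,0,0],[255,0,0,0.154,0,0,0]],
])

```text
clock: 8.78
tcp_pos: [0.546, -0.0349, 0.0476]
orientation: [0.001, 0.022, 1.0, -0.0]
wrist_force: [-0.7, 1.0, 5.6]
finger_gap: 0.0336
grip_force: 39.6
```

```bash
python3 - <<'E'
from h import *
plan(.5845,.26,.20,177.8)
E
```

```text
yaw 177.4 tcp [ 0.546  -0.0349  0.0476] gap 0.0336 grip 39.60896613949444 t 8.775 q [-0.21  0.38 -0.33  0.86  0.   -0.17]
delta [-0.0258  0.2963 -0.1524] [-0.   0.1 -0.4]
```

Emit:
drive_tool([
  [[255,0,0,-0.03,0,0,0],[255,0,0,-0.08,0,0,0],[255,0,0,-0.13,0,0,0],[255,0,0.03,-0.152,0,0,0],[255,-0.005,0.08,-0.152,0,0,0],[255,-0.01,0.13,-0.152,0,0,0],[255,-0.015,0.18,-0.152,0,0,0],[255,-0.02,0.23,-0.152,0,0,0],[255,-0.0258,0.275,-0.152,0,0,0],[255,-0.0258,0.2963,-0.152,0,0,0],[255,-0.0258,0.2963,-0.152,0,0,0],[255,-0.0258,0.2963,-0.152,0,0,0]],
])

```text
clock: 10.28
tcp_pos: [0.5836, 0.2592, 0.1982]
orientation: [-0.0, 0.023, 1.0, -0.0]
wrist_force: [-0.2, 0.1, -1.1]
finger_gap: 0.0335
grip_force: 40.5
```

```bash
python3 - <<'E'
from h import *
plan(.5845,.26,.049,177.8)
E
```

```text
yaw 177.4 tcp [0.5836 0.2592 0.1982] gap 0.0335 grip 40.46596411848441 t 10.275 q [ 0.29  0.45  0.17  1.29 -0.    0.34]
delta [-0.0009  0.001   0.1492] [-0.  -0.  -0.4]
```

Emit:
drive_tool([
  [[255,0,0,0.05,0,0,0],[255,0,0,0.1,0,0,0],[255,0,0,0.135,0,0,0],[255,0,0,0.149,0,0,0],[255,0,0,0.149,0,0,0],[255,0,0,0.149,0,0,0],[0,0,0,0.148,0,0,0],[0,0,0,0.148,0,0,0],[0,0,0,0.148,0,0,0],[0,0,0,0.1,0,0,0],[0,0,0,0.04,0,0,0],[0,0,0,0,0,0,0]],
])

```text
clock: 11.78
tcp_pos: [0.5845, 0.2606, 0.2014]
orientation: [0.002, 0.022, 1.0, 0.0]
wrist_force: [0.2, 1.0, 0.4]
finger_gap: 0.0849
grip_force: 0.0
```

```bash
python3 - <<'E'
from h import *
plan(.5893,-.032,.15,87.8);snap('side','s2')
E
```

```text
yaw 177.5 tcp [0.5845 0.2606 0.2014] gap 0.0849 grip 0.0 t 11.775 q [ 0.29  0.45  0.17  1.29 -0.    0.34]
delta [-0.0175 -0.2922  0.0512] [ 0.2  0.1 89.7]
```

View pics/s2.png

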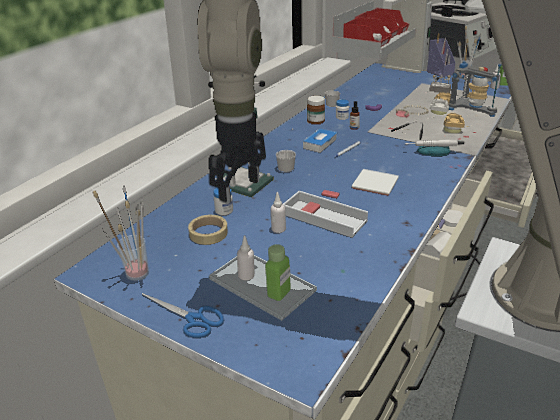

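Both bottles stand in the tray: nozzle at (245,260) and green at (277,275). The wax is still in the bay at (312,208).

Emit:
drive_tool([
  [[105,-0.003,-0.05,0,0,0,10],[105,-0.006,-0.1,0,0,0,20],[105,-0.009,-0.15,0,0,0,30],[105,-0.012,-0.2,0,0,0,40],[105,-0.015,-0.25,0,0,0,50],[105,-0.0175,-0.292,0,0,0,60],[105,-0.0175,-0.292,0.02,0,0,70],[105,-0.0175,-0.292,0.04,0,0,80],[105,-0.0175,-0.292,0.06,0,0,89.7],[105,-0.0175,-0.292,0.08,0,0,89.7],[105,-0.0175,-0.292,0.1,0,0,89.7],[105,-0.0175,-0.292,0.1,0,0,89.7]],
])

```text
clock: 13.32
tcp_pos: [0.5868, -0.0319, 0.0965]
orientation: [-0.002, 0.721, 0.693, -0.001]
wrist_force: [-0.1, 0.6, 0.6]
finger_gap: 0.0501
grip_force: 0.0
```

```bash
python3 - <<'E'
from h import *
plan(.5893,-.032,.02,87.8)
E
```

```text
yaw 87.8 tcp [ 0.5868 -0.0319  0.0965] gap 0.0501 grip 0.0 t 13.325 q [-0.19  0.41 -0.15  1.01 -0.    1.42]
delta [-0.0001  0.0028  0.0765] [-0.2 -0.  -0. ]
```

Emit:
drive_tool([
  [[105,0,0.0015,0.04,0,0,0],[105,0,0.0015,0.07,0,0,0],[105,0,0.0015,0.077,0,0,0],[105,0,0.0015,0.077,0,0,0]],
])

```text
clock: 13.82
tcp_pos: [0.5903, -0.0323, 0.022]
orientation: [0.0, 0.721, 0.693, 0.0]
wrist_force: [0.5, 0.7, 0.4]
finger_gap: 0.0506
grip_force: 0.0
```

```bash
python3 - <<'E'
from h import *
plan(.5893,-.032,.005,87.8);snap('side','s3')
p=cv2.imread('pics/s3.png');cv2.imwrite('pics/s3c.png',cv2.resize(p[150:240,260:380],None,fx=6,fy=6))
E
```

```text
yaw 87.8 tcp [ 0.5903 -0.0323  0.022 ] gap 0.0506 grip 0.0 t 13.825 q [-0.19  0.48 -0.24  0.85 -0.    1.42]
delta [ 0.0003 -0.001   0.017 ] [ 0.  0. -0.]
```

View pics/s3c.png

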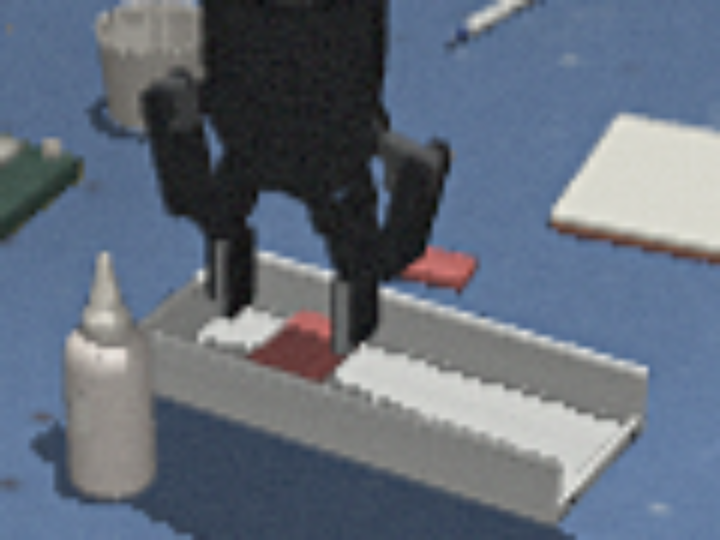

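The open fingers straddle the red block, the back one at crop pixel (230,310) and the front one at (350,350), with clearance both sides. I can descend.

Emit:
drive_tool([
  [[105,0,-0.001,0.008,0,0,0],[105,0,-0.001,0.013,0,0,0],[105,0,-0.001,0.016,0,0,0],[105,0,-0.001,0.016,0,0,0]],
])

```text
clock: 14.38
tcp_pos: [0.5886, -0.0322, 0.005]
orientation: [-0.0, 0.721, 0.693, -0.0]
wrist_force: [-0.3, 0.3, 0.8]
finger_gap: 0.0502
grip_force: 0.0
```

Emit:
drive_tool([
  [[255,0,0,0,0,0,0],[255,0,0,0,0,0,0],[255,0,0,0,0,0,0],[255,0,0,0,0,0,0],[255,0,0,0,0,0,0]],
], newtons=40)

```text
clock: 15.0
tcp_pos: [0.5892, -0.0323, 0.0056]
orientation: [0.0, 0.721, 0.693, 0.0]
wrist_force: [-0.6, 0.6, 3.6]
finger_gap: 0.0307
grip_force: 40.0
```

```bash
python3 - <<'E'
from h import *
plan(.500,-.2607,.12,87.8)
E
```

```text
yaw 87.8 tcp [ 0.5892 -0.0323  0.0056] gap 0.0307 grip 39.9913090467453 t 15.0 q [-0.19  0.5  -0.26  0.81 -0.    1.42]
delta [-0.2317 -0.0801 -0.1144] [ 0.  0. -0.]
```

Emit:
drive_tool([
  [[255,0,0,-0.03,0,0,0],[255,0,0,-0.07,0,0,0],[255,0,0,-0.114,0,0,0],[255,-0.05,-0.016,-0.114,0,0,0],[255,-0.1,-0.033,-0.114,0,0,0],[255,-0.15,-0.05,-0.114,0,0,0],[255,-0.2,-0.067,-0.114,0,0,0],[255,-0.2317,-0.08,-0.114,0,0,0],[255,-0.2317,-0.08,-0.114,0,0,0],[255,-0.2317,-0.08,-0.114,0,0,0]],
])

```text
clock: 16.25
tcp_pos: [0.4996, -0.2601, 0.1189]
orientation: [-0.001, 0.721, 0.693, 0.0]
wrist_force: [0.3, -0.4, 0.2]
finger_gap: 0.0305
grip_force: 39.8
```

```bash
python3 - <<'E'
from h import *
plan(.500,-.2607,.0136,87.8);snap('side','s4')
p=cv2.imread('pics/s4.png');cv2.imwrite('pics/s4c.png',cv2.resize(p[100:220,300:460],None,fx=4.5,fy=4.5))
E
```

```text
yaw 87.7 tcp [ 0.4996 -0.2601  0.1189] gap 0.0305 grip 39.79610323905945 t 16.25 q [-0.62  0.35 -0.19  1.04  0.    0.99]
delta [-0.0007  0.0005  0.1053] [-0.  -0.1 -0.1]
```

View pics/s4c.png

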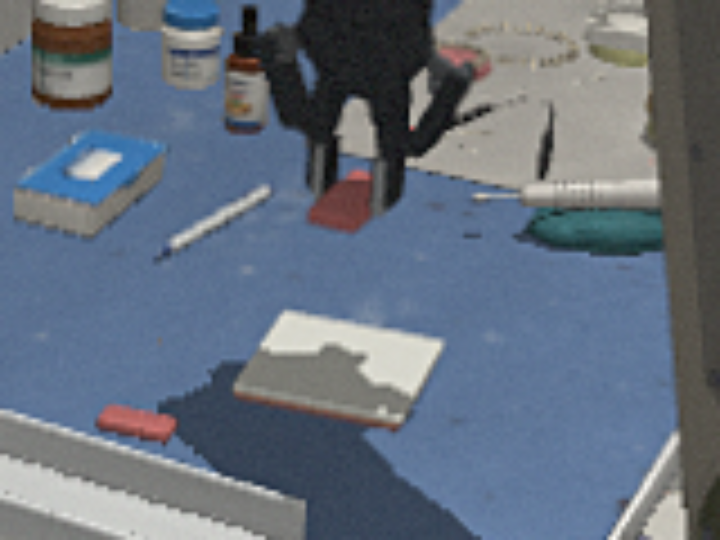

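The wax is held level between the fingers at (345,205), above the tile.

Emit:
drive_tool([
  [[255,0,0,0.04,0,0,0],[255,0,0,0.08,0,0,0],[255,0,0,0.1,0,0,0],[255,0,0,0.105,0,0,0],[255,0,0,0.105,0,0,0],[255,0,0,0.105,0,0,0],[60,0,0,0.105,0,0,0],[60,0,0,0.105,0,0,0],[60,0,0,0.105,0,0,0],[0,0,0,0.07,0,0,0],[0,0,0,0.02,0,0,0],[0,0,0,-0.08,0,0,0]],
])

```text
clock: 17.8
tcp_pos: [0.4989, -0.2601, 0.1622]
orientation: [-0.001, 0.721, 0.693, -0.0]
wrist_force: [1.3, -1.2, -0.5]
finger_gap: 0.0853
grip_force: 0.0
```

```bash
python3 - <<'E'
from h import *
plan(.5845,.2606,.20,177.4);snap('side','s5')
p=cv2.imread('pics/s5.png');cv2.imwrite('pics/s5c.png',cv2.resize(p[150:330,200:420],None,fx=3.3,fy=3.3))
E
```

```text
yaw 87.8 tcp [ 0.4989 -0.2601  0.1622] gap 0.0853 grip 0.0 t 17.8 q [-0.62  0.32 -0.12  1.14 -0.    0.99]
delta [ 0.5237  0.065  -0.0372] [ -0.   -0.2 -89.6]
```

View pics/s5c.png

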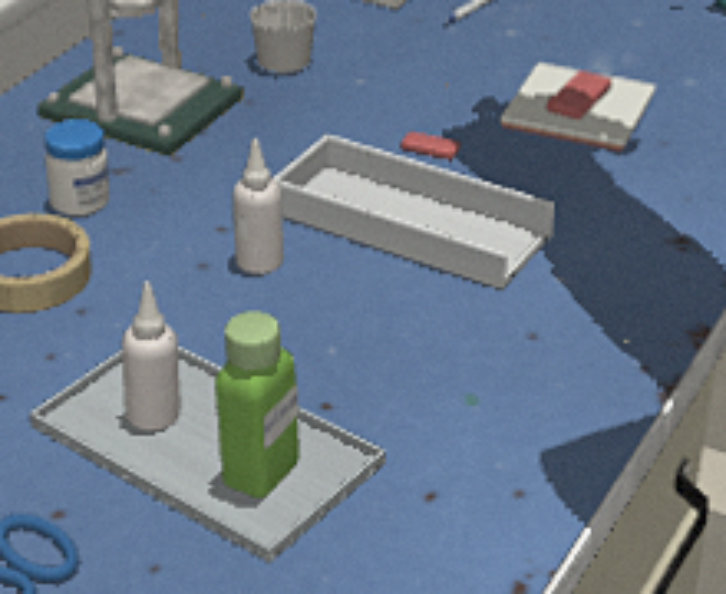

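The wax lies flat in the middle of the tile at (578,93), and both bottles stand in the tray. The nozzle bottle goes back first.

Emit:
drive_tool([
  [[0,0.02,0,-0.037,0,0,-9],[0,0.07,0.009,-0.037,0,0,-18],[0,0.12,0.015,-0.037,0,0,-27],[0,0.17,0.021,-0.037,0,0,-36],[0,0.22,0.027,-0.037,0,0,-45],[0,0.27,0.033,-0.037,0,0,-54],[0,0.32,0.04,-0.037,0,0,-63],[0,0.37,0.046,-0.037,0,0,-72],[0,0.42,0.052,-0.037,0,0,-81],[0,0.47,0.058,-0.037,0,0,-89.6],[0,0.523,0.065,-0.037,0,0,-89.6],[0,0.523,0.065,-0.037,0,0,-89.6]],
])

```text
clock: 19.35
tcp_pos: [0.5852, 0.263, 0.1979]
orientation: [-0.0, 0.021, 1.0, 0.0]
wrist_force: [-0.4, -0.5, -0.0]
finger_gap: 0.0855
grip_force: 0.0
```

Emit:
drive_tool([
  [[0,0,0,0,0,0,0],[0,0,0,0,0,0,0]],
])

```text
clock: 19.6
tcp_pos: [0.5852, 0.2582, 0.1988]
orientation: [-0.0, 0.024, 1.0, -0.0]
wrist_force: [0.1, -0.5, -0.4]
finger_gap: 0.0854
grip_force: 0.0
```

```bash
python3 - <<'E'
from h import *
plan(.584,.2600,.0495,177.4)
E
```

```text
yaw 177.3 tcp [0.5852 0.2582 0.1988] gap 0.0854 grip 0.0 t 19.6 q [ 0.29  0.45  0.17  1.29 -0.    0.34]
delta [0.0013 0.0018 0.1493] [-0.  -0.  -0.1]
```

Emit:
drive_tool([
  [[0,0.001,0.001,0.05,0,0,0],[0,0.001,0.001,0.1,0,0,0],[0,0.001,0.001,0.14,0,0,0],[0,0.001,0.001,0.149,0,0,0],[0,0.001,0.001,0.149,0,0,0],[255,0.001,0.001,0.149,0,0,0],[255,0.001,0.001,0.149,0,0,0],[255,0.001,0.001,0.149,0,0,0],[255,0.001,0.001,0.149,0,0,0],[255,0.001,0.001,0.149,0,0,0],[255,0.001,0.001,0.149,0,0,0]],
])

```text
clock: 20.98
tcp_pos: [0.5852, 0.2607, 0.0512]
orientation: [0.001, 0.023, 1.0, 0.0]
wrist_force: [-0.3, -0.8, 5.9]
finger_gap: 0.0334
grip_force: 39.7
```

```bash
python3 - <<'E'
from h import *
plan(.546,-.0345,.20,177.4)
E
```

```text
yaw 177.4 tcp [0.5852 0.2607 0.0512] gap 0.0334 grip 39.72835204331204 t 20.975 q [ 0.29  0.54 -0.06  0.97 -0.    0.34]
delta [ 0.0252 -0.2966 -0.149 ] [ 0.   0.1 -0. ]
```

Emit:
drive_tool([
  [[255,0,0,-0.03,0,0,0],[255,0,0,-0.08,0,0,0],[255,0,0,-0.13,0,0,0],[255,0.002,-0.03,-0.149,0,0,0],[255,0.005,-0.08,-0.149,0,0,0],[255,0.01,-0.13,-0.149,0,0,0],[255,0.015,-0.18,-0.149,0,0,0],[255,0.02,-0.23,-0.149,0,0,0],[255,0.0252,-0.275,-0.149,0,0,0],[255,0.0252,-0.2966,-0.149,0,0,0],[255,0.0252,-0.2966,-0.149,0,0,0],[255,0.0252,-0.2966,-0.149,0,0,0]],
])

```text
clock: 22.48
tcp_pos: [0.5454, -0.0341, 0.1987]
orientation: [-0.0, 0.023, 1.0, 0.0]
wrist_force: [0.9, 1.0, -1.1]
finger_gap: 0.0334
grip_force: 40.3
```

```bash
python3 - <<'E'
from h import *
plan(.546,-.0345,.052,177.4)
E
```

```text
yaw 177.4 tcp [ 0.5454 -0.0341  0.1987] gap 0.0334 grip 40.285495882853866 t 22.475 q [-0.21  0.27 -0.09  1.21  0.   -0.16]
delta [-0.0007 -0.0005  0.1467] [ 0. -0. -0.]
```

Lower it, release, and rise straight up.

Emit:
drive_tool([
  [[255,0,0,0.05,0,0,0],[255,0,0,0.1,0,0,0],[255,0,0,0.135,0,0,0],[255,0,0,0.147,0,0,0],[255,0,0,0.147,0,0,0],[255,0,0,0.147,0,0,0],[0,0,0,0.146,0,0,0],[0,0,0,0.146,0,0,0],[0,0,0,0.146,0,0,0],[0,0,0,0.1,0,0,0],[0,0,0,0.04,0,0,0],[0,0,0,0,0,0,0]],
])

```text
clock: 23.98
tcp_pos: [0.5462, -0.0349, 0.2017]
orientation: [0.001, 0.023, 1.0, -0.0]
wrist_force: [1.3, -0.5, 0.4]
finger_gap: 0.0852
grip_force: 0.0
```

```bash
python3 - <<'E'
from h import *
plan(.4948,.2738,.20,177.5)
E
```

```text
yaw 177.4 tcp [ 0.5462 -0.0349  0.2017] gap 0.0852 grip 0.0 t 23.975 q [-0.21  0.27 -0.09  1.21 -0.   -0.16]
delta [0.0656 0.306  0.0013] [-0.   0.2 -0.1]
```

Emit:
drive_tool([
  [[0,0.01,0.05,0,0,0,0],[0,0.02,0.1,0,0,0,0],[0,0.03,0.15,0,0,0,0],[0,0.045,0.2,0,0,0,0],[0,0.055,0.25,0,0,0,0],[0,0.065,0.306,0,0,0,0],[0,0.065,0.306,0,0,0,0],[0,0.065,0.306,0,0,0,0],[0,0.065,0.306,0,0,0,0]],
])

```text
clock: 25.1
tcp_pos: [0.4949, 0.2728, 0.1987]
orientation: [-0.0, 0.024, 1.0, -0.0]
wrist_force: [0.0, 0.2, 0.2]
finger_gap: 0.0857
grip_force: 0.0
```

```bash
python3 - <<'E'
from h import *
plan(.4948,.2738,.055,177.5)
E
```

```text
yaw 177.3 tcp [0.4949 0.2728 0.1987] gap 0.0857 grip 0.0 t 25.1 q [ 0.36  0.31 -0.05  1.22 -0.    0.41]
delta [1.000e-04 1.100e-03 1.437e-01] [-0.  -0.  -0.2]
```

Emit:
drive_tool([
  [[0,0,0,0.05,0,0,0],[0,0,0,0.1,0,0,0],[0,0,0,0.135,0,0,0],[0,0,0,0.144,0,0,0],[0,0,0,0.144,0,0,0],[255,0,0,0.144,0,0,0],[255,0,0,0.144,0,0,0],[255,0,0,0.144,0,0,0],[255,0,0,0.144,0,0,0],[255,0,0,0.144,0,0,0],[255,0,0,0.144,0,0,0]],
])

```text
clock: 26.48
tcp_pos: [0.4958, 0.2745, 0.0565]
orientation: [0.002, 0.023, 1.0, 0.0]
wrist_force: [0.7, 0.6, 5.3]
finger_gap: 0.0464
grip_force: 40.9
```

```bash
python3 - <<'E'
from h import *
plan(.482,-.029,.20,177.5)
E
```

```text
yaw 177.4 tcp [0.4958 0.2745 0.0565] gap 0.0464 grip 40.9413505680277 t 26.475 q [ 0.36  0.41 -0.27  0.89 -0.    0.41]
delta [-0.0005 -0.3037 -0.1438] [ 0.1  0.2 -0.1]
```

Emit:
drive_tool([
  [[255,0,0,-0.03,0,0,0],[255,0,0,-0.08,0,0,0],[255,0,0,-0.13,0,0,0],[255,0,-0.03,-0.144,0,0,0],[255,0,-0.08,-0.144,0,0,0],[255,0,-0.13,-0.144,0,0,0],[255,0,-0.18,-0.144,0,0,0],[255,0,-0.23,-0.144,0,0,0],[255,0,-0.275,-0.144,0,0,0],[255,0,-0.3037,-0.144,0,0,0],[255,0,-0.3037,-0.144,0,0,0],[255,0,-0.3037,-0.144,0,0,0]],
])

```text
clock: 27.98
tcp_pos: [0.4805, -0.0289, 0.1988]
orientation: [-0.0, 0.023, 1.0, 0.0]
wrist_force: [0.4, -0.1, -2.2]
finger_gap: 0.0466
grip_force: 42.2
```

```bash
python3 - <<'E'
from h import *
plan(.482,-.029,.0575,177.5)
E
```

```text
yaw 177.4 tcp [ 0.4805 -0.0289  0.1988] gap 0.0466 grip 42.18702185258735 t 27.975 q [-0.23  0.15 -0.25  1.18  0.   -0.18]
delta [-1.600e-03 -1.000e-04  1.413e-01] [ 0.  -0.  -0.1]
```

Emit:
drive_tool([
  [[255,-0.001,0,0.05,0,0,0],[255,-0.001,0,0.1,0,0,0],[255,-0.001,0,0.13,0,0,0],[255,-0.001,0,0.141,0,0,0],[255,-0.001,0,0.141,0,0,0],[255,-0.001,0,0.141,0,0,0],[0,-0.001,0,0.14,0,0,0],[0,-0.001,0,0.14,0,0,0],[0,-0.001,0,0.14,0,0,0],[0,-0.001,0,0.1,0,0,0],[0,-0.001,0,0.04,0,0,0],[0,-0.001,0,-0.02,0,0,0]],
])

```text
clock: 29.48
tcp_pos: [0.4812, -0.0294, 0.2204]
orientation: [-0.0, 0.023, 1.0, 0.0]
wrist_force: [1.0, -0.2, -1.2]
finger_gap: 0.0857
grip_force: 0.0
```

Emit:
drive_tool([
  [[0,0,-0.05,-0.04,0,0,0],[0,0,-0.1,-0.04,0,0,0],[0,0,-0.15,-0.04,0,0,0],[0,0,-0.2,-0.04,0,0,0],[0,0,-0.2,-0.04,0,0,0],[0,0,-0.2,-0.04,0,0,0]],
])

```text
clock: 30.22
tcp_pos: [0.4721, -0.229, 0.2586]
orientation: [-0.0, 0.023, 1.0, 0.0]
wrist_force: [0.0, -0.2, -0.7]
finger_gap: 0.0855
grip_force: 0.0
```

```bash
python3 - <<'E'
from h import *
plan(.482,-.029,.0575,177.5)
p,d=snap('top','t9');P=cloud('top',d)
for (v0,v1,u0,u1,a,b) in((280,312,270,302,.112,.125),(250,280,270,305,.055,.08)):
    q=P[v0:v1,u0:u1].reshape(-1,3);q=q[(q[:,2]>a)&(q[:,2]<b)];print(len(q),q.min(0),q.max(0),np.median(q,0)) if len(q) else print('none')
s,_=snap('side','s9')
o=np.zeros((600,800,3),np.uint8);o[:420,:560]=p[:,:,::-1];o[300:600,360:800]=cv2.resize(s[150:300,200:420,::-1],None,fx=2,fy=2);cv2.imwrite('pics/f.png',o)
E
```

```text
yaw 177.3 tcp [ 0.4721 -0.229   0.2586] gap 0.0855 grip 0.0 t 30.225 q [-0.6   0.21 -0.03  1.34  0.   -0.56]
delta [-0.0006  0.2001  0.2012] [ 0.  -0.  -0.2]
215 [ 0.46402753 -0.04032728  0.11202323] [ 0.4957289  -0.01049792  0.12135748] [ 0.47995149 -0.026254    0.11652409]
179 [ 0.52857494 -0.05163158  0.05774483] [ 0.56218903 -0.01810636  0.07983464] [ 0.54522446 -0.03277575  0.06793276]
```

View pics/f.png

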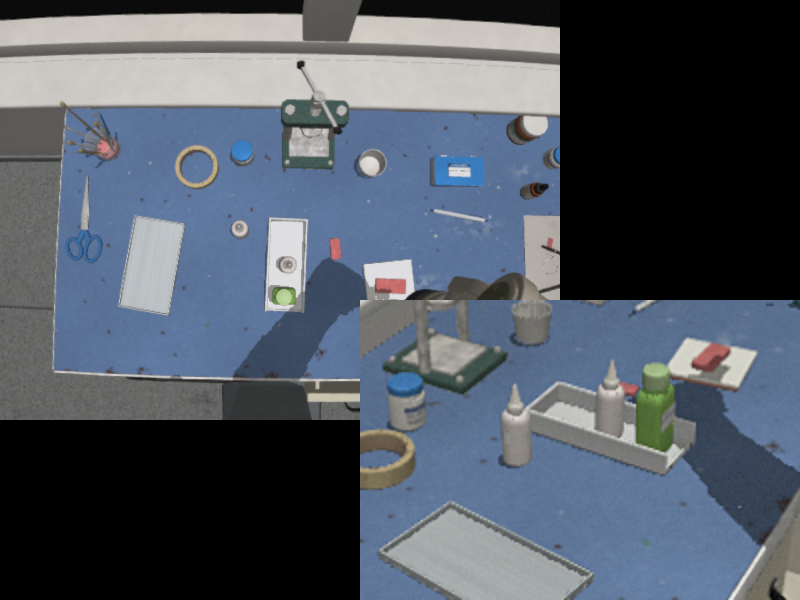

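Both bottles are back upright, within about 3 mm of their starting spots. The wax is centred on the tile at (390,286), and the arm is clear of everything.

```bash
python3 -c "from workcell import *; print(hand_in())"
```

```text
the job is handed in; nothing more can be done
None
```

The job is handed in: the wax block lies flat in the middle of the tile, and by the last top picture both bottles stand upright in the bay within about 3 mm of where they started; no verdict was returned.

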